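Park a bearing in its seat at the top of a sloped gutter

TASK

With the fingertips, push the steel bearing up the sloped gutter, over the crest and into the seat at the top so that it rests against the end stop; then push the red keeper arm by its black post round across the gutter behind the bearing until it is fully closed, so that the bearing cannot roll back. Roll or slide the bearing along the gutter, never lift it out, and leave the other things on the bench where they are.

Things in the scene. Friction and masses are not known exactly. Their poses are not given: they have to be found in the camera images.
- gutter: Dark steel base plate, 320 x 90 x 8 mm, fixed to the bench, that carries the sloped aluminium gutter. Origin: centre of the underside, on the bench top. x: level, along the gutter towards its upper end; y: to the side on which the keeper pivots; z up.
- trough: The sloped aluminium gutter, fixed on the base. Origin on its floor at mid width, 52 mm above the base's origin. x runs up along the floor (8 degrees above level), y to the keeper's side, z square to the floor. The floor begins at x = -150 mm with an 8 mm high, 4 mm thick lip. Side walls: 27 mm apart inside, 3 mm thick, tops at z = 12 mm over the whole length (x = -150 to 146 mm).
- bearing: Loose polished, slippery steel ball bearing, 62 mm diameter, 24 mm wide, about 0.28 kg (varies), with black seals and a blue plastic plug in the bore, standing on its rim in the gutter, at the start against the low lip. Origin: its centre; y is its axle (across the gutter); x and z turn as it rolls. While it stands on the sloped floor its centre is at z = 31 mm of the trough.
- crest (a point): Point on the gutter floor, at mid width, where the upward slope ends (trough x = 70 mm); beyond it the floor falls (8 degrees below level) to the end stop. Pushed past the crest, the bearing rolls the rest of the way to the stop and stays; pushed less, it rolls back to the lip when let go.
- seat (a point): Where the bearing's centre is when it rests in the seat, the dip behind the crest, against the end stop (trough x = 108 mm, z = 21 mm). The stop is dark steel with a black rubber pad; its top is at about z = 22 mm of the trough, its rear at x = 151 mm.
- keeper_hinge (a point): On the keeper arm's pivot axis, beside the gutter on its +y side, at the arm's mid height (trough x = 68, y = 42, z = 37 mm). The axis is square to the gutter floor.
- keeper_knob (a point): Centre of the top of the black post at the end of the red keeper arm: 14 mm diameter, standing 34 mm above the arm, 55 mm from the pivot axis. This point is at z = 75 mm of the trough; the post spans z = 41 to 75 mm, the arm (10 mm wide and high, 62 mm long from the pivot) z = 32 to 42 mm.
- keeper (a joint): Angle of the red keeper arm in rad. 0: fully closed against its stop, straight across the gutter (pointing to trough -y), close behind the seated bearing. Grows as it opens: at 1.57 it points down the gutter (trough -x) alongside it; limit 2.2. It stays where it is left; moving it takes under 1 N at the post.
- nut_1: Grey steel hexagon nut, 30 x 35 x 16 mm, lying by the gutter; leave it. Origin: centre of its underside.
- bolt_1: Steel flange bolt, 19 x 19 x 42 mm, standing on its head by the gutter; leave it. Origin: centre of its underside.
- gauge_block_2: Ground steel block, 24 x 24 x 18 mm, lying by the gutter; leave it. Origin: centre of its underside.
- marker: Marker pen with blue cap, 14 x 124 x 12 mm, lying on the robot's side of the work; leave it. Origin: centre of its underside, long axis y.
- screwdriver: Screwdriver with red handle, 25 x 203 x 25 mm, lying on the robot's side of the work; leave it. Origin: centre of its underside, long axis y.
- tape_roll: Roll of beige tape, 69 mm diameter, 18 mm high, lying to the right of the gutter; leave it. Origin: centre of its underside.

How it is judged:
By the outcome, as a careful person would: the job done as asked, in the order asked, and still so for the second after the job is handed in, with the robot touching nothing.
It also fails if it takes over 51 s, if anything falls off the work surface, if the arm or the gripper's body presses on something with over 40 N, if the wrist force passes 120 N, or if a joint passes its speed limit or range.

ROBOT

A 6-joint arm with a two-finger parallel gripper is mounted at the origin on a cart in front of the work surface, level with it; the furniture and walls round the work are solid. World frame = base frame: x ahead of the robot, y to its left, z up, the work surface at z = 0. Lengths are in m, angles in rad, forces in N, time in s.
With the tool pointing down it reaches from about 0.375 to 0.925 m from the base axis. Payload 5.7 kg.
Tool frame: the origin (TCP) lies between the finger pads; the fingertips stand 17 mm ahead of it and the grasp point (between the pads) lies 2 mm behind it; z points along the fingers, y is the line along which they close (so a half turn about z gives the same grasp; the last joint's range is limited). The gripper opens to 85 mm and grips with 20 to 120 N. Pads are 22 mm wide; open, the fingers measure 114 mm over their backs; the gripper's body (76 mm by 85 mm) begins 54 mm behind the grasp point. The pads swing forward as they close: fully open they stand 13 mm farther back than shut.
Start: joints at [1.016, 0.359, 1.51, -0, 1.272, -0.115], TCP at [0.255, 0.543, 0.248] pointing down, gripper open.
Joint ranges: [-2.97, 2.97], [-1.01, 2.36], [0.21, 2.38], [-0.96, 4.11], [0.2, 2.71], [-2.98, 2.98]. Speed limits (rad/s): [2.39, 2.39, 3.14, 3.14, 3.14, 3.14].

INTERFACE

Orientations are given as a unit quaternion [w, x, y, z].
In Python, from plant import * gives the robot as it stands.
- The arm moves only by the tool jog_arm, never from a script. Its argument "commands" is a list of rows, each a list of 5 numbers: the shift along the world's x, y, z in m, then the turn about the world's z in rad, then the closure, from 0 (fully open) to 1 (shut). In form: [[dx, dy, dz, spin, fingers], ...]. A call has 1 to 8 rows; each row shifts and turns the commanded pose from where the row before left it; what a row does not reach is not made up. A row lasts 1/8 s, in which the tool goes at most 62.5 mm and 10.7 degrees, less where a joint would pass 70% of its speed; a pose out of reach is approached as far as the arm can. A call is refused whole if a number of a shift passes 0.0625 or a number of a turn 0.188, either way. A call with a gripper value outside its range is refused whole. The fingers move at their own pace and stop on an object; "force" is the grip in N (left out, the last holds). Time passes only in rows, so rows that do not move let the fingers close. It gives the time, the measured TCP pose, the force, the opening and the grip force at its end, in the units of the state.
- read_state(): the state, without advancing time (a new reading comes with each control period).
- read_camera(name): name is "side" or "top"; returns the picture (400x640x3 uint8, red, green, blue); there is no depth.
- camera_info(name): a dict with "K" (3x3 intrinsics, pixels), "k1" (the pictures are not rectified: a ray, as slopes to the right and down, at radius r is drawn at 1 + k1 r^2 times it, then the intrinsics apply), "view" (4x4, takes a point from world to camera coordinates). Camera axes: x right, y down, z forward; pixel columns grow to the right and rows downward; lengths in m; the calibration is good to about 2 mm. A picture is of the moment at which its call begins. camera_info takes no time and is no camera call.
- hand_in(): hands the job in; it is judged then, once.
Trained networks look in the newest picture that a camera, given by its name, has taken for a name from the list of things; names that differ only in an ending like _2 or _b are one class to them, and where a whole thing is asked for, a point or a joint stands for the part that bears it (a point fixed in the world has none). Each returns a list of dicts, best first, with "p" (0 to 1); they miss things now and then, are a little off and sometimes report something else, mostly with a low value. They report only what shows in the picture. A call takes as long as a camera call.
- recognise(camera, label): "uv" ([column, row] in pixels, amid what is visible of it).
- masks_of(camera, label): "pixels" (400x640 bool, what is visible of it) and "uv" ([column, row] in pixels, amid what is visible of it).
- pinpoint(camera, label): "uv" ([column, row] in pixels: a listed point, or the origin of a listed thing).
The state is a dict: "clock": time; "joints": joint angles; "dq": joint speeds; "joint_efforts": joint torques, N m; "tcp_pos": TCP position; "eef_rot": TCP orientation; "wrist_force": force on the tool from outside, world axes, zero at the start; "ft_torque": the same for the moment, N m; "opening": finger opening in m; "gripper_force": force on a finger pad.
Only numpy, scipy, OpenCV 4.12 (cv2) and the standard library are available. Lean on these libraries where they do the work, as an engineer would, in place of code of your own. Each camera call takes 0.05 s, during which the arm holds its last target. There are 200 camera calls.

## Working session

There is one attempt and no reset: what is moved stays moved. The work goes in short steps, Python scripts to look and compute and a tool call to move; the robot and the scene stay as the last step left them, time stands still between calls to the robot, and variables do not carry over. Pictures are saved under pics/ and viewed, at most 10 in all, crops included, and the job is handed in when it is done.

Besides the shell and the picture viewer there is one more tool, called after "Call:" by a JSON object that holds its "api" and its "payload", one argument or row to a line. jog_arm: Moves the arm, as the interface text tells. Its arguments: {"type":"object","properties":{"commands":{"type":"array","items":{"type":"array","items":{"type":"number"}}},"force":{"type":"number"}},"required":["commands"]}

```bash
mkdir -p pics
cat > h.py <<'E'
from plant import *
import numpy as np, cv2
from scipy.optimize import least_squares
def proj(cam,P):
    c=camera_info(cam);P=np.atleast_2d(P);V=np.array(c["view"]);q=P@V[:3,:3].T+V[:3,3]
    s=q[:,:2]/q[:,2:];s=s*(1+c["k1"]*(s**2).sum(1,keepdims=True));K=np.array(c["K"])
    return s@K[:2,:2].T+K[:2,2]
def snap(cam,n):
    im=read_camera(cam);cv2.imwrite("pics/"+n,im[:,:,::-1]);return im
A=np.radians(8);R8=np.array([[np.cos(A),0,-np.sin(A)],[0,1,0],[np.sin(A),0,np.cos(A)]])
def t2w(p,g): # p in trough mm; g=(x,y,yaw)
    q=np.atleast_2d(p)/1000@R8.T+[0,0,.052];c,s=np.cos(g[2]),np.sin(g[2])
    return q@np.array([[c,-s,0],[s,c,0],[0,0,1]]).T+[g[0],g[1],0]
E
python3 - <<'E'
from h import *
for c in("side","top"):
    snap(c,c+"0.png")
    i=camera_info(c);V=np.array(i["view"]);print(c,-V[:3,:3].T@V[:3,3],V[2,:3])
    for l in("gutter","trough","bearing","crest","seat","keeper_hinge","keeper_knob","screwdriver","tape_roll","bolt_1"):
        print(l,[(np.round(d["uv"],1).tolist(),round(d["p"],2)) for d in pinpoint(c,l)[:2]])
print(read_state())
E
```

```text
side [ 0.6084836  -0.72756872  0.68187749] [-0.07469355  0.80842537 -0.58384013]
gutter [([340.4, 222.9], 0.63)]
trough [([339.7, 205.4], 0.65)]
bearing [([368.0, 229.1], 0.84)]
crest [([326.0, 188.1], 0.97), ([367.2, 234.0], 0.25)]
seat [([322.2, 170.8], 0.75), ([324.8, 186.9], 0.75)]
keeper_hinge [([313.0, 180.0], 0.93)]
keeper_knob [([315.1, 183.9], 0.6)]
screwdriver [([245.3, 316.7], 0.89), ([367.0, 231.6], 0.2)]
tape_roll [([283.9, 290.5], 0.66)]
bolt_1 [([387.0, 230.5], 0.64)]
top [0.41774713 0.07841588 0.95946107] [ 0.13772448 -0.00837673 -0.99043516]
gutter [([306.5, 196.8], 0.6)]
trough [([307.7, 192.2], 0.88)]
bearing [([351.0, 168.5], 0.73)]
crest [([285.5, 210.1], 0.73)]
seat [([307.7, 195.3], 0.72), ([270.3, 214.1], 0.63)]
keeper_hinge [([295.2, 220.7], 0.96)]
keeper_knob [([315.8, 212.5], 0.71)]
screwdriver [([421.4, 256.7], 0.94)]
tape_roll [([395.9, 238.3], 0.8)]
bolt_1 [([319.2, 154.9], 0.43)]
{'clock': 1.1, 'joints': array([ 1.01588540e+00,  3.58809513e-01,  1.51041859e+00,  1.63460717e-05,
        1.27248718e+00, -1.15081860e-01]), 'dq': array([ 0.00019423,  0.00038927,  0.00043254,  0.00045411, -0.00048476,
       -0.00035721]), 'joint_efforts': array([ 7.22796121e-04, -5.27614725e+01, -2.79052752e+01, -2.19159579e-04,
        1.75272646e-03, -1.03718600e-05]), 'tcp_pos': array([0.25544449, 0.5428687 , 0.24825401]), 'eef_rot': array([-2.75366730e-05,  2.18148562e-01,  9.75915571e-01, -5.53403899e-05]), 'wrist_force': array([ 0.27463194, -0.37593682, -0.00366286]), 'ft_torque': array([-0.01129117,  0.02306055, -0.01883611]), 'gripper_force': 0.0, 'opening': 0.08563565356043289}
```

View pics/side0.png

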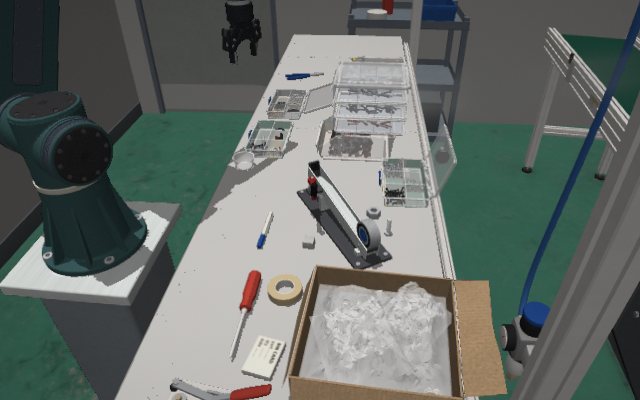

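View pics/top0.png

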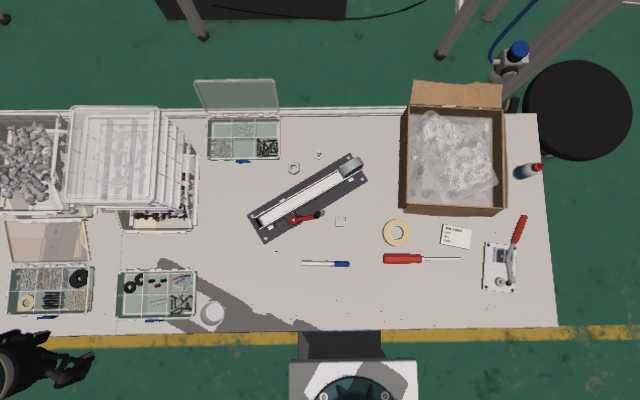

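The side view shows the bearing at the low end around (368,235), with the upper end and the red keeper at about (313,180). In the top view the gutter runs from (355,165) down to (255,228), and the keeper post at (320,213) points down-gutter on the robot's side. Next I'll fit the pose.

```bash
cat > fit.py <<'E'
from h import *
obs={"crest":[70,0,0],"trough":[0,0,0],"bearing":[-119,0,31],"keeper_hinge":[68,42,37],"seat":[108,0,21]}
uv=dict(side=dict(crest=(326,188.1),trough=(339.7,205.4),bearing=(368,229.1),keeper_hinge=(313,180),seat=(322.2,170.8),keeper_knob=(315.1,183.9)),
 top=dict(crest=(285.5,210.1),trough=(307.7,192.2),bearing=(351,168.5),keeper_hinge=(295.2,220.7),seat=(270.3,214.1),keeper_knob=(315.8,212.5)))
def res(p,raw=False):
    r=[]
    for c in uv:
        for l,q in uv[c].items():
            if l=="keeper_knob": P=[68-55*np.sin(p[3]),42-55*np.cos(p[3]),75]
            else: P=obs[l]
            r.append(proj(c,t2w(P,p))[0]-q)
    return np.array(r) if raw else np.ravel(r)
s=min((least_squares(res,[.5,.1,y,1.3],loss="soft_l1",f_scale=2) for y in(1,2,3)),key=lambda s:s.cost)
g=s.x[:3]
if __name__=="__main__":
    print(s.x,np.round(res(s.x,True),1).tolist())
    for n,P in dict(ball=[-119,0,31],crest=[70,0,0],seat=[108,0,21],hinge=[68,42,37],hi=[150,0,0],knob=[68-55*np.sin(s.x[3]),42-55*np.cos(s.x[3]),75],
      closed=[68,-13,75]).items(): print(n,np.round(t2w(P,g)[0],4))
    for c,box in(("top",(230,140,380,260)),("side",(280,140,410,280))):
        im=cv2.imread(f"pics/{c}0.png");x0,y0,x1,y1=box
        im=cv2.resize(im[y0:y1,x0:x1],None,fx=4,fy=4,interpolation=cv2.INTER_CUBIC)
        def dr(P,col):
            q=((proj(c,P)-[x0,y0]+.5)*4).astype(int);cv2.polylines(im,[q.reshape(-1,1,2)],True,col,1)
        for sgn in(-1,1): dr(t2w([[-150,13.5*sgn,12],[146,13.5*sgn,12]],g),(0,255,0))
        c2,s2=np.cos(g[2]),np.sin(g[2]);b=np.array([[-.16,-.045],[.16,-.045],[.16,.045],[-.16,.045]])@np.array([[c2,s2],[-s2,c2]])+g[:2]
        dr(np.c_[b,np.full(4,.008)],(255,0,255))
        th=np.linspace(0,6.28,40);dr(t2w(np.c_[-119+31*np.cos(th),th*0-12,31+31*np.sin(th)],g),(0,255,255))
        a=s.x[3];dr(t2w([[68,42,42],[68-55*np.sin(a),42-55*np.cos(a),42],[68-55*np.sin(a),42-55*np.cos(a),75]],g),(255,255,0))
        cv2.imwrite(f"pics/fit_{c}.png",im)
E
python3 fit.py
```

```text
[0.56435763 0.10432035 2.11112936 1.89790069] [[0.4, -0.9], [-0.0, 0.6], [-1.3, 2.9], [-1.6, 0.6], [-2.1, 0.4], [-0.6, 0.1], [-1.9, -2.5], [0.0, 1.4], [-1.7, -1.4], [-1.2, -1.5], [-0.2, -0.2], [2.7, -1.1]]
ball [ 6.272e-01 -4.000e-04  6.610e-02]
crest [0.5287 0.1638 0.0617]
seat [0.5108 0.1935 0.0878]
hinge [0.4963 0.136  0.0981]
hi [0.4879 0.2317 0.0729]
knob [0.5104 0.0782 0.1285]
closed [0.5462 0.1598 0.1357]
```

View pics/fit_top.png

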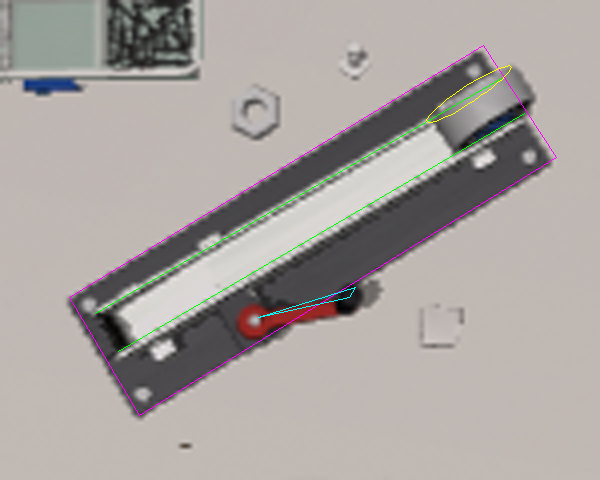

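View pics/fit_side.png

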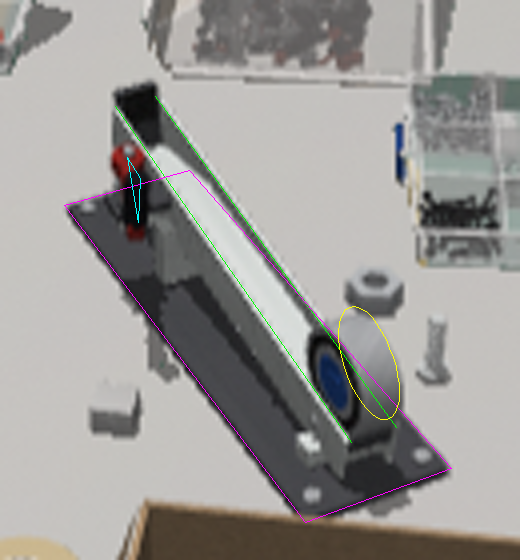

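The overlays on both views match the plate, the gutter walls and the arm to about 3 mm, with the bearing at the low lip and the keeper open to about 1.9 rad. Now I'll compute the waypoints and the carton clearance.

Run:
```python
from fit import *
f=lambda P:np.concatenate([proj("top",P)[0]-(402,205),proj("side",P)[0]-(318,268)])
q=least_squares(f,[.5,-.15,.1]);print("carton corner",q.x,q.fun)
def w(x,y,z): return t2w([x,y,z],g)[0]+[0,0,.017]
for n,P in dict(behind=(-188,0,27),contact=(-161,0,27),end=(40,0,27)).items(): print(n,np.round(w(*P),4))
print("dir",np.round(R8[:,0],3),np.cos(g[2]),np.sin(g[2]),"spin",g[2]-np.pi/2-1.131)
```

```text
Traceback (most recent call last):
  File "fit.py", line 13, in <module>
    s=min((least_squares(res,[.5,.1,y,1.3],loss="soft_l1",f_scale=2) for y in(1,2,3)),key=lambda s:s.cost)
  File "fit.py", line 13, in <genexpr>
    s=min((least_squares(res,[.5,.1,y,1.3],loss="soft_l1",f_scale=2) for y in(1,2,3)),key=lambda s:s.cost)
           ~~~~~~~~~~~~~^^^^^^^^^^^^^^^^^^^^^^^^^^^^^^^^^^^^^^^^^^^^
  File "fit.py", line 11, in res
    r.append(proj(c,t2w(P,p))[0]-q)
             ~~~~^^^^^^^^^^^^
  File "h.py", line 5, in proj
    c=camera_info(cam);P=np.atleast_2d(P);V=np.array(c["view"]);q=P@V[:3,:3].T+V[:3,3]
ValueError: time passes only in moves, steps and waits
```

Call:
{"api": "jog_arm", "payload": {
  "commands": [
    [0.02, -0.055, 0, -0.118, 1],
    [0.025, -0.055, 0, -0.118, 1],
    [0.03, -0.05, 0, -0.118, 1],
    [0.03, -0.05, 0, -0.118, 1],
    [0.03, -0.05, 0, -0.118, 1],
    [0.04, -0.045, 0, 0, 1],
    [0.04, -0.045, 0, 0, 1],
    [0.04, -0.045, 0, 0, 1]
  ]
}}

```text
clock: 2.1
tcp_pos: [0.5117, 0.1462, 0.2486]
eef_rot: [0.0, 0.493, 0.87, 0.0]
wrist_force: [0.5, 0.9, 0.1]
opening: 0.0004
gripper_force: 0.0
```

I sent that script and the move in the same batch, so the script was still running during the move, which the rules don't allow. From here they run one at a time. The move itself went through, so I'm re-running the waypoint script.

Run:
```python
from fit import *
f=lambda P:np.concatenate([proj("top",P)[0]-(402,205),proj("side",P)[0]-(318,268)])
q=least_squares(f,[.5,-.15,.1]);print("carton corner",q.x,q.fun)
def w(x,y,z): return t2w([x,y,z],g)[0]+[0,0,.017]
for n,P in dict(behind=(-188,0,27),contact=(-161,0,27),end=(40,0,27)).items(): print(n,np.round(w(*P),4))
print("dir",np.round(R8[:,0],3),np.cos(g[2]),np.sin(g[2]))
t=read_state();print(t["tcp_pos"],t["clock"])
```

```text
carton corner [ 0.53398391 -0.1242122   0.07588784] [-0.47142722 -2.10882817 -1.6534799   0.24061435]
behind [ 0.6621 -0.0586  0.0696]
contact [ 0.6483 -0.0356  0.0733]
end [0.5459 0.1351 0.1013]
dir [0.99  0.    0.139] -0.5144216047609359 0.857537411752504
[0.51169108 0.14621766 0.24857244] 2.1
```

Call:
{"api": "jog_arm", "payload": {
  "commands": [
    [0.03, -0.041, 0, 0, 1],
    [0.03, -0.041, 0, 0, 1],
    [0.03, -0.041, 0, 0, 1],
    [0.03, -0.041, 0, 0, 1],
    [0.03, -0.041, 0, 0, 1],
    [0, 0, -0.06, 0, 1],
    [0, 0, -0.06, 0, 1],
    [0, 0, -0.055, 0, 1]
  ]
}}

```text
clock: 3.1
tcp_pos: [0.6603, -0.0574, 0.0714]
eef_rot: [-0.0, 0.493, 0.87, -0.0]
wrist_force: [-1.0, 0.1, 0.1]
opening: -0.0003
gripper_force: 0.0
```

Run:
```python
from h import *
a=snap("side","s1.png")[150:290,300:440];b=snap("top","t1.png")[110:250,260:400]
cv2.imwrite("pics/c1.png",cv2.resize(np.hstack([a,b])[:,:,::-1],None,fx=2.8,fy=2.8,interpolation=cv2.INTER_CUBIC))
print(read_state()["tcp_pos"],read_state()["eef_rot"])
```

```text
[ 0.65514296 -0.05625893  0.06687311] [-0.00604065  0.49254263  0.87026492 -0.00206029]
```

View pics/c1.png

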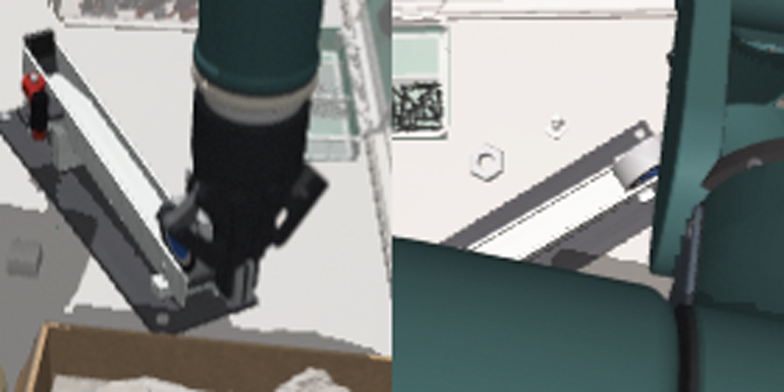

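The crop shows the closed fingertips just behind the bearing at the low end of the gutter. The TCP reads 7 mm off the command, so I'll check the forces before moving on.

Run:
```python
from h import *
import time
read_camera("top");read_camera("top")
s=read_state()
for k in s: print(k,np.round(s[k],4))
```

```text
clock 3.3
joints [-0.1904  0.6281  1.5245 -0.      0.9907 -0.7313]
dq [ 0.0014 -0.0492 -0.0467  0.001  -0.0019  0.0005]
joint_efforts [-7.22000e-02 -5.99723e+01 -1.99606e+01 -7.90000e-03  1.25100e-01
  0.00000e+00]
tcp_pos [ 0.6602 -0.0571  0.0732]
eef_rot [-8.000e-04  4.924e-01  8.703e-01 -3.000e-04]
wrist_force [ 0.5062 -0.2278  0.4735]
ft_torque [ 0.0368 -0.07   -0.025 ]
gripper_force 0.0
opening 0.0002
```

That was only settling after the stop, and no contact force shows. Next is the push up the gutter.

Call:
{"api": "jog_arm", "payload": {
  "commands": [
    [-0.0051, 0.0085, 0.0014, 0, 1],
    [-0.0051, 0.0085, 0.0014, 0, 1],
    [-0.0051, 0.0085, 0.0014, 0, 1],
    [-0.0064, 0.0106, 0.0017, 0, 1],
    [-0.0064, 0.0106, 0.0017, 0, 1],
    [-0.0064, 0.0106, 0.0017, 0, 1],
    [-0.0064, 0.0106, 0.0017, 0, 1],
    [-0.0064, 0.0106, 0.0017, 0, 1]
  ]
}}

```text
clock: 4.3
tcp_pos: [0.6126, 0.0221, 0.086]
eef_rot: [-0.0, 0.492, 0.87, -0.0]
wrist_force: [0.3, -0.6, -0.1]
opening: 0.0001
gripper_force: 0.5
```

Call:
{"api": "jog_arm", "payload": {
  "commands": [
    [-0.0064, 0.0106, 0.0017, 0, 1],
    [-0.0064, 0.0106, 0.0017, 0, 1],
    [-0.0064, 0.0106, 0.0017, 0, 1],
    [-0.0064, 0.0106, 0.0017, 0, 1]
  ]
}}

```text
clock: 4.8
tcp_pos: [0.5871, 0.0645, 0.0929]
eef_rot: [-0.0, 0.492, 0.87, -0.0]
wrist_force: [-0.3, -0.7, -0.6]
opening: 0.0001
gripper_force: 0.5
```

Run:
```python
from h import *
a=snap("side","s2.png")[130:270,270:410];b=snap("top","t2.png")[110:250,250:390]
cv2.imwrite("pics/c2.png",cv2.resize(np.hstack([a,b])[:,:,::-1],None,fx=2.8,fy=2.8,interpolation=cv2.INTER_CUBIC))
s=read_state();print(s["tcp_pos"],s["wrist_force"])
```

```text
[0.58631712 0.06508148 0.09279921] [0.07316335 0.16437289 0.09123246]
```

View pics/c2.png

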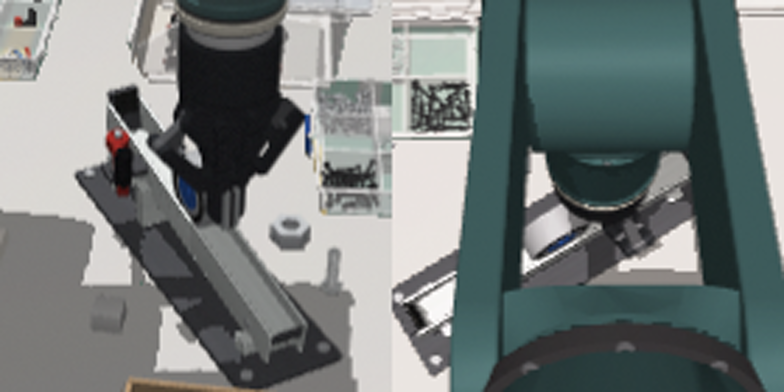

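The side crop shows the bearing being pushed ahead of the fingertips, about mid-gutter at (185,190). I'll go on over the crest.

Call:
{"api": "jog_arm", "payload": {
  "commands": [
    [-0.0064, 0.0106, 0.0017, 0, 1],
    [-0.0064, 0.0106, 0.0017, 0, 1],
    [-0.0064, 0.0106, 0.0017, 0, 1],
    [-0.0064, 0.0106, 0.0017, 0, 1],
    [-0.0051, 0.0085, 0.0014, 0, 1],
    [-0.0051, 0.0085, 0.0014, 0, 1],
    [-0.0051, 0.0085, 0.0014, 0, 1],
    [-0.0036, 0.006, 0, 0, 1]
  ]
}}

```text
clock: 5.9
tcp_pos: [0.5425, 0.1383, 0.1038]
eef_rot: [-0.0, 0.492, 0.87, -0.0]
wrist_force: [-0.3, -0.5, -0.1]
opening: 0.0003
gripper_force: 0.0
```

Call:
{"api": "jog_arm", "payload": {
  "commands": [
    [0, 0, 0, 0, 1],
    [0, 0, 0, 0, 1]
  ]
}}

```text
clock: 6.15
tcp_pos: [0.5431, 0.1376, 0.1037]
eef_rot: [-0.0, 0.492, 0.87, -0.0]
wrist_force: [0.1, 0.4, 0.1]
opening: 0.0
gripper_force: 0.0
```

Run:
```python
from fit import *
a=snap("side","s3.png")[110:250,270:410];b=snap("top","t3.png")[130:270,220:360]
cv2.imwrite("pics/c3.png",cv2.resize(np.hstack([a,b])[:,:,::-1],None,fx=2.8,fy=2.8,interpolation=cv2.INTER_CUBIC))
for c in("side","top"): print(c,[(d["uv"],d["p"]) for d in pinpoint(c,"bearing")[:2]],"exp",proj(c,t2w([108,0,21],g)))
s=read_state();print(s["tcp_pos"],s["wrist_force"])
```

```text
side [([320.0, 172.8], 0.46)] exp [[320.08036844 171.1782414 ]]
top [([269.8, 215.4], 0.64)] exp [[270.12892184 213.88453972]]
[0.54319099 0.13744408 0.10371153] [ 0.19200603  0.59040644 -0.18848151]
```

View pics/c3.png

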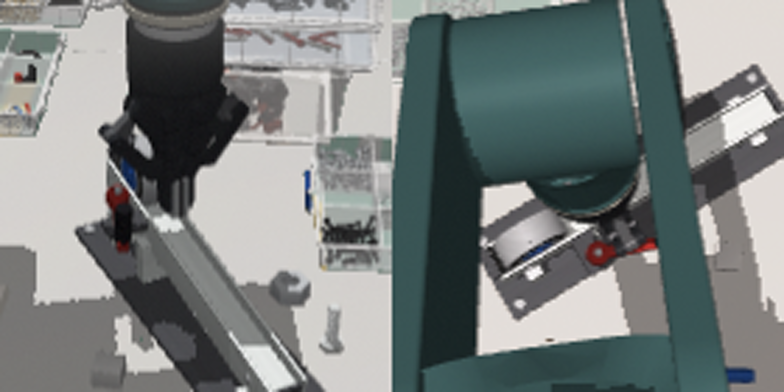

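The bearing is seated: both pinpoints are within 2 px of the expected seat. Next I'll raise the fingers and work out the keeper path.

Call:
{"api": "jog_arm", "payload": {
  "commands": [
    [0.005, -0.0085, 0.03, 0, 1],
    [0, 0, 0.05, 0, 1],
    [0, 0, 0.04, 0, 1],
    [0, 0, 0, 0, 1]
  ]
}}

```text
clock: 6.85
tcp_pos: [0.5506, 0.1293, 0.2274]
eef_rot: [0.003, 0.493, 0.87, 0.002]
wrist_force: [0.1, 0.1, -0.8]
opening: -0.0002
gripper_force: 0.0
```

Run:
```python
from fit import *
for c in("side","top"):
    read_camera(c);print(c,[(d["uv"],d["p"]) for d in pinpoint(c,"keeper_knob")[:2]],[(d["uv"],d["p"]) for d in pinpoint(c,"bearing")[:1]])
    for a in(1.7,1.8,1.9,2.0): print(a,proj(c,t2w([68-55*np.sin(a),42-55*np.cos(a),75],g)))
p=read_state()["tcp_pos"];print(p)
def w(x,y,z=56): return t2w([x,y,z],g)[0]+[0,0,.017]
for q in[(16,100),(14,82),(12,62),(15,42),(23,28),(35,17),(0,17),(0,-4),(19,-5),(35,-11),(51,-13)]:
    n=w(*q);print(q,np.round(n,4),np.round(n-p,4));p=n
```

```text
side [([315.6, 184.2], 0.67)] [([319.6, 172.4], 0.59)]
1.7 [[319.4281479  183.47990544]]
1.8 [[316.99073093 183.83519882]]
1.9 [[314.49567748 184.02581468]]
2.0 [[311.970831   184.04918038]]
top [([317.2, 211.6], 0.68), ([268.0, 218.2], 0.37)] [([270.0, 216.9], 0.74)]
1.7 [[316.91475845 206.9450448 ]]
1.8 [[317.80266401 209.1596955 ]]
1.9 [[318.46581784 211.45089526]]
2.0 [[318.8970654  213.79676816]]
[0.54701878 0.129022   0.22221626]
(16, 100) [0.4745 0.0598 0.1267] [-0.0726 -0.0692 -0.0955]
(14, 82) [0.4909 0.0673 0.1264] [ 0.0165  0.0076 -0.0003]
(12, 62) [0.5091 0.0759 0.1261] [ 0.0182  0.0086 -0.0003]
(15, 42) [0.5247 0.0888 0.1265] [0.0156 0.0128 0.0004]
(23, 28) [0.5326 0.1028 0.1277] [0.0079 0.014  0.0011]
(35, 17) [0.536  0.1186 0.1293] [0.0033 0.0158 0.0017]
(0, 17) [0.5538 0.0889 0.1245] [ 0.0178 -0.0297 -0.0049]
(0, -4) [0.5718 0.0997 0.1245] [0.018  0.0108 0.    ]
(19, -5) [0.563  0.1163 0.1271] [-0.0088  0.0166  0.0026]
(35, -11) [0.56   0.133  0.1293] [-0.003   0.0167  0.0022]
(51, -13) [0.5535 0.1476 0.1316] [-0.0064  0.0146  0.0022]
```

Call:
{"api": "jog_arm", "payload": {
  "commands": [
    [-0.025, -0.023, 0, 0, 1],
    [-0.025, -0.023, 0, 0, 1],
    [-0.0235, -0.023, 0, 0, 1],
    [0, 0, -0.033, 0, 1],
    [0, 0, -0.034, 0, 1],
    [0, 0, -0.02, 0, 1],
    [0, 0, -0.01, 0, 1],
    [0, 0, 0, 0, 1]
  ]
}}

```text
clock: 8.15
tcp_pos: [0.4739, 0.0602, 0.126]
eef_rot: [-0.001, 0.492, 0.87, -0.001]
wrist_force: [-0.5, 0.2, -0.4]
opening: -0.0002
gripper_force: 0.0
```

Call:
{"api": "jog_arm", "payload": {
  "commands": [
    [0.008, 0.0038, 0, 0, 1],
    [0.0085, 0.0038, 0, 0, 1],
    [0.009, 0.0043, 0, 0, 1],
    [0.009, 0.0043, 0, 0, 1],
    [0.0078, 0.0064, 0, 0, 1],
    [0.0078, 0.0064, 0, 0, 1],
    [0.004, 0.007, 0.001, 0, 1],
    [0.004, 0.007, 0.001, 0, 1]
  ]
}}

```text
clock: 9.15
tcp_pos: [0.5326, 0.1037, 0.1287]
eef_rot: [-0.0, 0.492, 0.87, -0.0]
wrist_force: [-0.9, -0.4, -1.0]
opening: 0.0001
gripper_force: 0.5
```

Run:
```python
from fit import *
a=snap("side","s4.png")[110:250,270:410];b=snap("top","t4.png")[130:270,220:360]
cv2.imwrite("pics/c4.png",cv2.resize(np.hstack([a,b])[:,:,::-1],None,fx=2.8,fy=2.8,interpolation=cv2.INTER_CUBIC))
for c in("side","top"):
    print(c,[(d["uv"],d["p"]) for d in pinpoint(c,"keeper_knob")[:2]])
    for a in(.7,.9,1.1,1.3): print(a,proj(c,t2w([68-55*np.sin(a),42-55*np.cos(a),75],g)))
s=read_state();print(s["tcp_pos"],s["wrist_force"])
```

```text
side [([337.1, 172.7], 0.71)]
0.7 [[335.56407223 172.70789113]]
0.9 [[333.96265805 175.62615067]]
1.1 [[331.43979177 178.2736168 ]]
1.3 [[328.08338671 180.53179402]]
top [([269.6, 217.2], 0.31)]
0.7 [[298.55185161 193.02014732]]
0.9 [[303.19726836 194.25730591]]
1.1 [[307.51033935 196.36295001]]
1.3 [[311.32757728 199.25639648]]
[0.53271442 0.10345056 0.12882017] [-0.59287986  0.11135712  0.06982822]
```

View pics/c4.png

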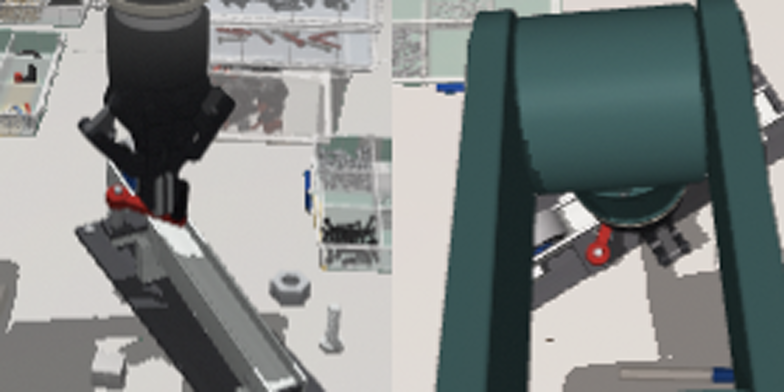

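The side crop shows the keeper arm swung partly across, at about 0.7 rad, with the post in front of the fingers near (175,200). I'll move the fingers to the downhill side of the post and push it up the gutter.

Call:
{"api": "jog_arm", "payload": {
  "commands": [
    [0.006, -0.01, -0.0015, 0, 1],
    [0.006, -0.01, -0.0015, 0, 1],
    [0.014, 0.008, 0, 0, 1],
    [0.0135, 0.0085, 0, 0, 1],
    [-0.0044, 0.0083, 0.0013, 0, 1],
    [-0.0044, 0.0083, 0.0013, 0, 1],
    [-0.0015, 0.0083, 0.0011, 0, 1],
    [-0.0015, 0.0083, 0.0011, 0, 1]
  ]
}}

```text
clock: 10.35
tcp_pos: [0.5687, 0.1339, 0.1324]
eef_rot: [0.007, 0.492, 0.87, 0.005]
wrist_force: [21.4, 0.5, -10.8]
opening: -0.0
gripper_force: 11.2
```

Call:
{"api": "jog_arm", "payload": {
  "commands": [
    [-0.003, 0.0065, 0.001, 0, 1],
    [-0.0025, 0.005, 0.0008, 0, 1],
    [-0.0015, 0.003, 0.0004, 0, 1]
  ]
}}

```text
clock: 10.72
tcp_pos: [0.564, 0.1508, 0.1358]
eef_rot: [0.008, 0.493, 0.87, 0.008]
wrist_force: [22.4, 9.0, -8.3]
opening: 0.0
gripper_force: 11.9
```

```bash
cat > k.py <<'E'
from fit import *
for c in("side","top"):
    read_camera(c);print(c,[(np.round(d["uv"],1),d["p"]) for d in pinpoint(c,"keeper_knob")[:2]])
    for a in(0,.1,.2,.4): print(a,proj(c,t2w([68-55*np.sin(a),42-55*np.cos(a),75],g)))
s=read_state();print(s["clock"],s["tcp_pos"],s["wrist_force"],t2w([51,-13,56],g)+[0,0,.017])
E
python3 k.py
```

```text
side [(array([338. , 164.6]), 0.48), (array([370.8, 216.5]), 0.29)]
0 [[333.63490363 162.15736844]]
0.1 [[334.59838221 163.57623492]]
0.2 [[335.34519152 165.04827453]]
0.4 [[336.15232485 168.09672663]]
top [(array([284. , 193.5]), 0.72)]
0 [[282.2651927  195.94180055]]
0.1 [[284.41171355 194.84756809]]
0.2 [[286.65584586 193.9697875 ]]
0.4 [[291.34792265 192.89207047]]
10.925 [0.56395663 0.15120542 0.13592382] [20.6429966   9.78610686 -8.76665041] [[0.55353469 0.14763323 0.13155284]]
```

The finger feels about 22 N across the gutter, so it's pressing the post sideways. I'll stop and look.

Run:
```python
from h import *
a=snap("side","s5.png")[120:220,290:390];b=snap("top","t5.png")[150:250,240:340]
cv2.imwrite("pics/c5.png",cv2.resize(np.hstack([a,b])[:,:,::-1],None,fx=4,fy=4,interpolation=cv2.INTER_CUBIC))
```

```text
(no output)
```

View pics/c5.png

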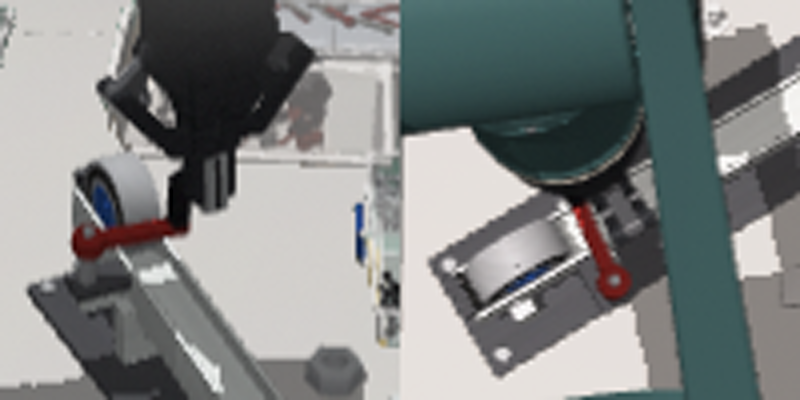

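The crop shows the arm nearly closed, about 0.1 rad short, with the fingers slipped round to the far side of the post. I'll back off, lift, turn the fingers so the wide pad face meets the post, and come back behind it.

Call:
{"api": "jog_arm", "payload": {
  "commands": [
    [0.0086, 0.0052, 0, 0, 1],
    [0.0086, 0.0051, 0, 0, 1],
    [0, 0, 0.03, 0, 1],
    [0, 0, 0.03, 0, 1],
    [0, 0, 0, -0.157, 1],
    [0, 0, 0, -0.157, 1],
    [0, 0, 0, -0.157, 1],
    [0, 0, 0, -0.157, 1]
  ]
}}

```text
clock: 12.02
tcp_pos: [0.569, 0.158, 0.1922]
eef_rot: [-0.001, 0.739, 0.674, -0.001]
wrist_force: [0.1, -0.4, 0.7]
opening: 0.0001
gripper_force: 0.0
```

Call:
{"api": "jog_arm", "payload": {
  "commands": [
    [0, -0.005, 0, -0.157, 1],
    [0, -0.005, 0, -0.157, 1],
    [0, -0.005, 0, -0.157, 1],
    [-0.001, -0.006, 0, -0.157, 1],
    [-0.002, -0.006, -0.0018, -0.157, 1],
    [-0.0035, -0.007, -0.0018, -0.157, 1],
    [0, 0, 0, 0, 1]
  ]
}}

```text
clock: 12.9
tcp_pos: [0.5625, 0.1237, 0.1886]
eef_rot: [-0.0, 0.963, 0.268, -0.001]
wrist_force: [-0.0, 0.4, 0.6]
opening: -0.0002
gripper_force: 0.0
```

```bash
python3 k.py; python3 -c "
from fit import *
print(t2w([25,-10,56],g)+[0,0,.017],read_state()['eef_rot'])"
```

```text
side [(array([335.9, 160.8]), 0.81), (array([320.8, 171.8]), 0.44)]
0 [[333.63490363 162.15736844]]
0.1 [[334.59838221 163.57623492]]
0.2 [[335.34519152 165.04827453]]
0.4 [[336.15232485 168.09672663]]
top [(array([269.3, 216.4]), 0.65), (array([282.7, 192.2]), 0.57)]
0 [[282.2651927  195.94180055]]
0.1 [[284.41171355 194.84756809]]
0.2 [[286.65584586 193.9697875 ]]
0.4 [[291.34792265 192.89207047]]
13.1 [0.5639008  0.1240565  0.18913146] [0.1013464  0.44555787 0.03305054] [[0.55353469 0.14763323 0.13155284]]
[[0.56420687 0.12401098 0.12793434]] [-1.54123283e-04  9.63207181e-01  2.68759892e-01 -1.51515122e-04]
```

Call:
{"api": "jog_arm", "payload": {
  "commands": [
    [0.0034, 0.002, -0.02, 0, 1],
    [0, 0, -0.02, 0, 1],
    [0, 0, -0.021, 0, 1],
    [0, 0, 0, 0, 1],
    [-0.0041, 0.0068, 0.0011, 0, 1],
    [-0.0041, 0.0068, 0.0011, 0, 1],
    [-0.0031, 0.0051, 0.0008, 0, 1],
    [0, 0, 0, 0, 1]
  ]
}}

```text
clock: 14.1
tcp_pos: [0.5561, 0.145, 0.1318]
eef_rot: [-0.0, 0.963, 0.268, 0.0]
wrist_force: [-0.3, -0.9, 0.8]
opening: 0.0002
gripper_force: 0.0
```

Call:
{"api": "jog_arm", "payload": {
  "commands": [
    [-0.0015, 0.0025, 0.0004, 0, 1],
    [-0.0015, 0.0025, 0.0004, 0, 1],
    [-0.0015, 0.0025, 0.0004, 0, 1],
    [0, 0, 0, 0, 1]
  ]
}}

```text
clock: 14.6
tcp_pos: [0.5547, 0.1475, 0.1323]
eef_rot: [0.004, 0.963, 0.268, 0.002]
wrist_force: [8.7, -17.7, -6.7]
opening: -0.0001
gripper_force: 10.0
```

```bash
python3 k.py
```

```text
side [(array([339. , 163.9]), 0.44)]
0 [[333.63490363 162.15736844]]
0.1 [[334.59838221 163.57623492]]
0.2 [[335.34519152 165.04827453]]
0.4 [[336.15232485 168.09672663]]
top [(array([280.3, 195.8]), 0.71)]
0 [[282.2651927  195.94180055]]
0.1 [[284.41171355 194.84756809]]
0.2 [[286.65584586 193.9697875 ]]
0.4 [[291.34792265 192.89207047]]
14.8 [0.55474685 0.14743673 0.13226515] [  8.55162837 -17.70445951  -6.60909979] [[0.55353469 0.14763323 0.13155284]]
```

About 20 N straight along the gutter means the arm is on its stop. I'll back off, raise and check.

Call:
{"api": "jog_arm", "payload": {
  "commands": [
    [0.003, -0.005, 0, 0, 1],
    [0.006, -0.01, 0, 0, 1],
    [0.006, -0.01, 0, 0, 1],
    [0, 0, 0.04, 0, 1],
    [0, 0, 0.05, 0, 1],
    [0.02, -0.05, 0.02, 0, 1],
    [0.02, -0.06, 0, 0, 1],
    [0.01, -0.06, 0, 0, 1]
  ]
}}

```text
clock: 15.8
tcp_pos: [0.6177, -0.0443, 0.2432]
eef_rot: [0.0, 0.963, 0.268, 0.001]
wrist_force: [1.1, 0.9, -0.3]
opening: 0.0
gripper_force: 0.0
```

```bash
python3 k.py
python3 - <<'E'
from h import *
a=snap("side","s6.png")[120:220,290:390];b=snap("top","t6.png")[150:250,240:340]
cv2.imwrite("pics/c6.png",cv2.resize(np.hstack([a,b])[:,:,::-1],None,fx=4,fy=4,interpolation=cv2.INTER_CUBIC))
for c in("side","top"): print([d["uv"] for d in pinpoint(c,"bearing")[:1]])
E
```

```text
side [(array([337.1, 164.2]), 0.47)]
0 [[333.63490363 162.15736844]]
0.1 [[334.59838221 163.57623492]]
0.2 [[335.34519152 165.04827453]]
0.4 [[336.15232485 168.09672663]]
top [(array([281.1, 191.9]), 0.75), (array([340.2, 222. ]), 0.37)]
0 [[282.2651927  195.94180055]]
0.1 [[284.41171355 194.84756809]]
0.2 [[286.65584586 193.9697875 ]]
0.4 [[291.34792265 192.89207047]]
16.0 [ 0.6163657  -0.04375707  0.24216879] [-1.00555001 -0.07570361 -0.21023821] [[0.55353469 0.14763323 0.13155284]]
[[320.5, 171.4]]
[[268.4, 215.5]]
```

View pics/c6.png

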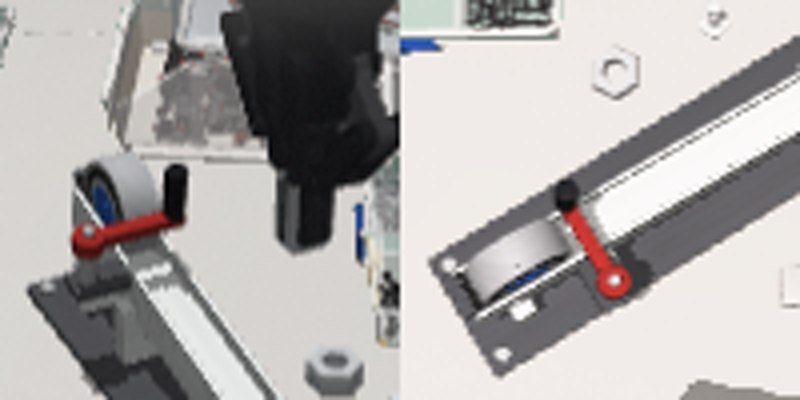

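The bearing sits against the end stop with the red arm square across the gutter behind it. The nut, bolt and block are undisturbed and the robot is clear, so I'm handing in.

```bash
python3 -c "
from plant import *
print(hand_in())"
```

```text
the job is handed in; nothing more can be done
None
```

The bearing is in its seat against the end stop, the keeper arm was pushed onto its hard stop behind it, and the job is handed in (about 16 s on the clock); one early move broke the rules because a script was still running, and the fingers once slipped round the post (about 25 N) before I repositioned.

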